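# Unlatch the punch stand and hold its plunger up

## Task

I want to slip a strip of card under the hole punch. Turn the punch stand's latch knob clockwise until it clicks over its detent and stays in the open position, then take the plunger by its head and draw it straight up, without forcing it sideways in its bush, by about 30 mm, so that the dark ring round its shaft comes level with the top of the bush. Finish while holding the plunger there, still partly in its bush, and leave the other things on the table where they are.

Things in the scene. Friction and masses are not known exactly. Their poses are not given: they have to be found in the camera images.
- press: grey cast C-frame punch stand, bolted down. Origin on the table midway between plunger and latch axes; x axis runs from the plunger axis (x -40) to the latch axis (x +40) and the column (x 75 to 125), z up. Base plate x -85 to 135, y -60 to 60, 15 thick. Arm 46 wide, its top and the column's at z 130. The head, a 56 mm square block at x -40, has the upright plunger bore, 21.2 diameter, 60 long.
- bush (a point): centre of the top face of the brass bush flange, on the bore axis, at z 133 above the table; the plunger's collar rests here when it is down.
- plunger_head (a point): centre of the head of the loose, upright steel plunger (0.4 to 0.75 kg): a knurled cylinder 32 diameter, 32 high; this point is half-way up it, 68 above the bush when the plunger is down. Under the head are 44 of bare shaft, 20 diameter, then the collar. It drops back by its own weight if let go.
- plunger_collar (a point): centre of the underside of the plunger's collar (36 diameter, 8 thick), which lies on the bush when down: its height above the bush is the lift. Below it the 20 mm shaft goes on for 68 through the bore (0.6 play each side), then a 12 mm punch. A dark ring round the shaft, 30 below this point, is hidden in the bore while the plunger is down.
- latch_grip (a point): on the latch's upright axis at the height to grip, 44 above the arm: the knob is an upright black bar 44 long, 14 thick, 36 tall; this point lies 12 below its top. Under the bar and parallel to it a steel tongue (18 wide, 4 thick, 67 from axis to tip) reaches over the plunger's collar and blocks it at joint value 0; bar and tongue then lie along the stand's x axis.
- latch (a joint): angle of the latch in rad: 0 = tongue over the collar, grows as it is turned clockwise seen from above, to its stop at 1.2. A snap spring resists the first half with up to about 0.14 N m; past 0.6 it clicks over and drives the latch on to 1.2, and keeps it there.
- tape: roll of masking tape, 90 diameter, 24 high, lying flat near the stand; origin under its centre. Leave alone.
- spares: wooden block 90 x 34 x 26 with three spare punches standing in it to 60 high; origin under its centre. Leave alone.
- tin: paint tin, 108 diameter, 125 high; origin under its centre. Leave alone.
- glue: white glue bottle, 48 diameter, 130 high; origin under its centre. Leave alone.
- mallet: wooden mallet lying down, 240 long, 55 high; origin on the table under its handle. Leave alone.
- rule: steel rule 300 x 30 x 4, lying flat; origin under its centre. Leave alone.
- brush: paint brush lying flat; origin under it. Leave alone.
- scissors: scissors lying flat, about 190 long; origin under the pivot. Leave alone.
Things that resemble listed ones, but are neither listed nor needed, are in the scene too. What is shaped like the part that bears plunger_head but purple is not meant.

How it is judged:
On the way, in this order (a step that is already met when the one before it is completed fails the run):
1. the latch has clicked into its open position with the plunger still down (value of joint latch above 1.08 rad and z of plunger_collar in the frame of bush below 0.006 m), for 0.2 s.
2. the plunger is drawn up about 30 mm (z of plunger_collar in the frame of bush between 0.023 and 0.038 m), for 0.3 s.
At the end, for the whole second after the job is handed in: the robot's fingers hold the plunger at rest with its collar 23 to 38 mm above the bush, in line with the bore (within 4 mm and 0.06 rad), pressing on the stand with less than 12 N; the latch stays open (over 1.08 rad) (all of step 2 and horizontal distance between plunger_collar and bush below 0.004 m and angle between the z axis of plunger and the z axis of press, either way round below 0.06 rad and value of joint latch above 1.08 rad and contact force between the fingers and plunger above 3 N and contact force between plunger and press below 12 N and linear speed of plunger below 0.02 m/s); the arm keeps its last pose, push and grip.
It fails at once if the plunger is forced against its bush or the latch with more than 40 N (contact force between plunger and press above 40 N).
It fails at once if the plunger is drawn more than 55 mm, almost out of its bush (z of plunger_collar in the frame of bush above 0.055 m).
It fails at once if one of the other things on the table is moved by more than 30 mm (distance of any of tape, spares, tin, glue, mallet, rule, brush, scissors from where it was at the start of the episode above 0.03 m).
It also fails if it takes over 48 s, if anything falls off the work surface, if the arm or the gripper's body presses on something with over 40 N, if the wrist force passes 120 N, or if a joint passes its speed limit or range.

## Robot

A 7-joint arm with a two-finger parallel gripper is mounted at the origin on the work surface. World frame = base frame: x ahead of the robot, y to its left, z up, the work surface at z = 0. Lengths are in m, angles in rad, forces in N, time in s.
With the tool pointing down it reaches from about 0.35 to 0.9 m from the base axis. Payload 8.1 kg.
Tool frame: the origin (TCP) lies at the centre of the arm's flange, where the gripper is bolted on; the fingertips stand 178 mm ahead of it and the grasp point (between the pads) lies 159 mm ahead of it; x points along the fingers, z is the direction in which the jaws open and shut, and the axes are right-handed (so a half turn about x gives the same grasp; the last joint's range is limited). The gripper opens to 92 mm and grips with 3 to 60 N. Pads are 19 mm wide; open, the fingers measure 130 mm over their backs; the gripper's body (75 mm by 190 mm) begins 47 mm behind the grasp point.
Start: joints at [1.07, 0.434, 0.025, 1.573, -0.012, 1.134, -0.075], TCP at [0.242, -0.576, 0.405] pointing down, gripper open.
Joint ranges: [-2.62, 2.62], [-0.44, 2.09], [-1.27, 1.32], [0.08, 2.57], [-1.32, 4.46], [0.12, 2], [-2.74, 2.74]. Speed limits (rad/s): [2.22, 2.22, 3.01, 3.01, 3.14, 3.14, 3.14].

## Interface

Orientations are given as a rotation vector (axis times angle).
In Python, from cell import arm, get_image, search_frame, pinpoint gives the robot as it stands.
- The arm moves only by the tool arm_command, never from a script. Its argument "motion" is a list of rows, each a list of 7 numbers: the finger opening in mm, from 0 to 91.8, then the shift along the tool's x, y, z in mm, then the turn, a rotation vector about the tool's x, y, z in degrees. In form: [[fingers, x, y, z, ax, ay, az], ...]. A call has 1 to 5 rows; each row shifts and turns the commanded pose from where the row before left it, along the tool's axes as they then stand; what a row does not reach is not made up. A row lasts 1/8 s, in which the tool goes at most 62.5 mm and 10.7 degrees, less where a joint would pass 70% of its speed; a pose out of reach is approached as far as the arm can. A call with a gripper value outside its range is refused whole. The fingers move at their own pace and stop on an object; "newtons" is the grip in N (left out, the last holds). Time passes only in rows, so rows that do not move let the fingers close. It gives the time, the measured TCP pose, the force and the opening at its end, in the units of the state.
- arm.observe(): the state, without advancing time (a new reading comes with each control period).
- get_image(name): name is "scene" or "side" or "wrist"; returns a dict with "frame" (384x512x3 uint8, red, green, blue), "range_z" (384x512 float32, m along the optical axis (not along the pixel's ray), 0 where there is no reading), "K" (3x3 intrinsics, pixels), "origin" and "rotation" of the camera in the world; the wrist camera has in their place "tool_from_camera" (4x4, takes a point from camera to tool coordinates, whose origin is the TCP and whose axes are the tool frame's). Camera axes: x right, y down, z forward; pixel columns grow to the right and rows downward; lengths in m; the calibration is good to about 2 mm. A picture is of the moment at which its call begins: read the wrist's pose just before it.
- arm.sign_off(): hands the job in, once; it reports no verdict.
Trained networks look in the newest picture that a camera, given by its name, has taken for a name from the list of things; names that differ only in an ending like _2 or _b are one class to them, and where a whole thing is asked for, a point or a joint stands for the part that bears it (a point fixed in the world has none). Each returns a list of dicts, best first, with "p" (0 to 1); they miss things now and then, are a little off and sometimes report something else, mostly with a low value. They report only what shows in the picture. A call takes as long as a camera call. They do not tell look-alikes from the thing itself.
- search_frame(camera, target): "point" ([x, y, z] in m, in world coordinates, good to about 4 mm: the middle of the surface that is visible of it).
- pinpoint(camera, target): "point" ([x, y, z] in m, in world coordinates, good to about 4 mm: a listed point, or the origin of a listed thing).
The state is a dict: "clock": time; "joints": joint angles; "dq": joint speeds; "joint_efforts": joint torques, N m; "position": TCP position; "ee_rot": TCP orientation; "force": force on the tool from outside, world axes, zero at the start; "ft_torque": the same for the moment, N m; "width": opening from 0.0 (shut) to 1.0 (fully open).
Only numpy, scipy, OpenCV 4.12 (cv2) and the standard library are available. Lean on these libraries where they do the work, as an engineer would, in place of code of your own. Each camera call takes 0.05 s, during which the arm holds its last target. There are 200 camera calls.

## Working session

There is one attempt and no reset: what is moved stays moved. The work goes in short steps, Python scripts to look and compute and a tool call to move; the robot and the scene stay as the last step left them, time stands still between calls to the robot, and variables do not carry over. Pictures are saved under pics/ and viewed, about 8 in all and at most 12, crops included, and the job is handed in when it is done.

Besides the shell and the picture viewer there is one more tool, called after "Emit:" as name(argument=value, ...) on one line, values as JSON. arm_command: Moves the arm, as the interface text tells. Its arguments: {"type":"object","properties":{"motion":{"type":"array"},"newtons":{"type":"number"}},"required":["motion"]}

```bash
mkdir -p pics; cat > h.py <<'E'
import numpy as np, cv2
from cell import arm, get_image, search_frame, pinpoint
from scipy.spatial.transform import Rotation as R
def pose():
    s=arm.observe(); return np.array(s["position"]), R.from_rotvec(s["ee_rot"]).as_matrix(), s
def proj(im,p):
    c=np.array(im["rotation"]).T@(np.array(p)-im["origin"]); u=np.array(im["K"])@c; return (u[:2]/u[2]).round(0)
E
python3 - <<'E'
from h import *
p,M,s=pose(); print(s["clock"],p.round(3),M.round(3).tolist(),s["width"],s["force"])
ims=[]
for c in("scene","side"):
    im=get_image(c); ims.append(im["frame"])
    print(c,np.round(im["origin"],3),np.round(im["rotation"],2).tolist())
    for t in("plunger_head","plunger_collar","latch_grip","bush","press","tape","spares","tin","glue"):
        for d in pinpoint(c,t)[:3]: print(t,np.round(d["point"],3),round(d["p"],2),proj(im,d["point"]))
    cv2.imwrite(f"pics/{c}0.png",cv2.resize(im["frame"][...,::-1],(800,600)))
E
```

```text
0.0 [ 0.242 -0.576  0.404] [[-0.001, 0.922, 0.387], [0.001, 0.387, -0.922], [-1.0, -0.0, -0.002]] 1.001500414865784 [-0.3965773   0.26173303 -0.5863083 ]
scene [0.909 0.374 1.159] [-1.05, -2.67, 0.73]Traceback (most recent call last):
  File "<stdin>", line 8, in <module>
  File "h.py", line 7, in proj
    c=np.array(im["rotation"]).T@(np.array(p)-im["origin"]); u=np.array(im["K"])@c; return (u[:2]/u[2]).round(0)
                                                               ~~~~~~~~~~~~~~~~~^~
ValueError: matmul: Input operand 1 does not have enough dimensions (has 0, gufunc core with signature (n?,k),(k,m?)->(n?,m?) requires 1)
```

Camera rotation is a rotation vector.

```bash
sed -i 's/np.array(im\["rotation"\]).T@/R.from_rotvec(im["rotation"]).as_matrix().T@/' h.py
python3 - <<'E'
from h import *
for c in("scene","side"):
    im=get_image(c)
    print(c,np.round(im["origin"],3))
    for t in("plunger_head","plunger_collar","latch_grip","bush","press","tape","spares","tin","glue"):
        for d in pinpoint(c,t)[:3]: print(t,np.round(d["point"],3),round(d["p"],2),proj(im,d["point"]))
    cv2.imwrite(f"pics/{c}0.png",cv2.resize(im["frame"][...,::-1],(800,600)))
E
```

```text
scene [0.909 0.374 1.159]
plunger_head [0.567 0.176 0.198] 0.67 [300. 249.]
plunger_head [0.461 0.105 0.168] 0.51 [306. 216.]
plunger_collar [0.565 0.172 0.134] 0.69 [297. 256.]
plunger_collar [ 0.484 -0.508 -0.003] 0.52 [191. 143.]
plunger_collar [ 0.638  0.431 -0.004] 0.42 [338. 345.]
latch_grip [0.645 0.164 0.173] 0.62 [277. 267.]
latch_grip [0.612 0.164 0.002] 0.27 [282. 277.]
bush [0.564 0.175 0.134] 0.89 [298. 256.]
press [0.605 0.163 0.002] 0.88 [283. 275.]
press [0.567 0.294 0.   ] 0.18 [320. 296.]
tape [0.564 0.296 0.001] 0.65 [321. 296.]
tape [0.586 0.04  0.   ] 0.36 [262. 247.]
spares [0.568 0.296 0.001] 0.71 [320. 297.]
spares [0.588 0.04  0.002] 0.59 [262. 247.]
tin [ 0.332  0.466 -0.002] 0.82 [406. 286.]
glue [0.468 0.459 0.003] 0.55 [380. 313.]
side [0.445 1.263 0.856]
plunger_head [0.461 0.108 0.174] 0.64 [277. 206.]
plunger_head [0.566 0.171 0.202] 0.56 [239. 210.]
plunger_collar [0.57  0.175 0.136] 0.69 [239. 230.]
plunger_collar [0.458 0.108 0.107] 0.58 [278. 226.]
latch_grip [0.644 0.163 0.174] 0.64 [212. 217.]
bush [0.567 0.172 0.132] 0.63 [240. 231.]
press [ 0.608  0.168 -0.002] 0.59 [229. 267.]
tape [ 0.568  0.297 -0.002] 0.94 [238. 296.]
tin [0.331 0.467 0.001] 0.63 [331. 343.]
glue [ 0.468  0.455 -0.001] 0.73 [274. 340.]
glue [0.566 0.172 0.202] 0.63 [239. 210.]
```

View pics/scene0.png

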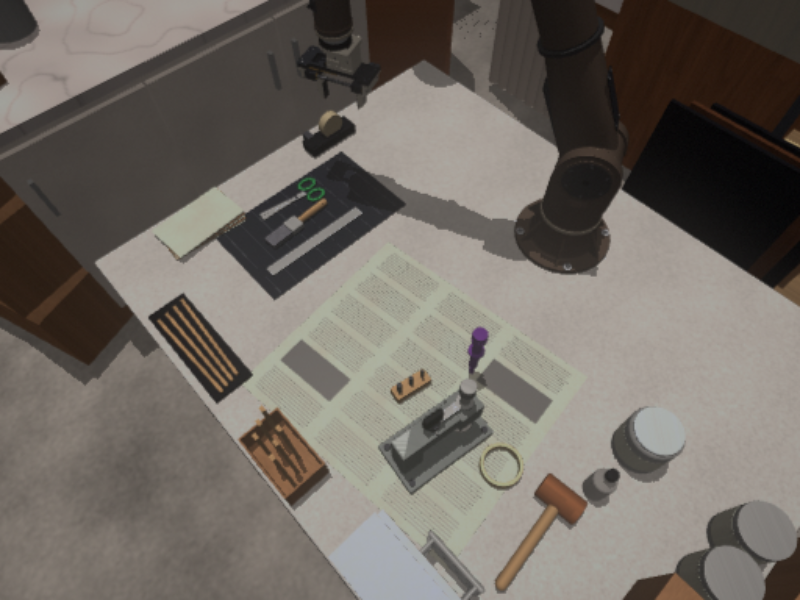

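View pics/side0.png

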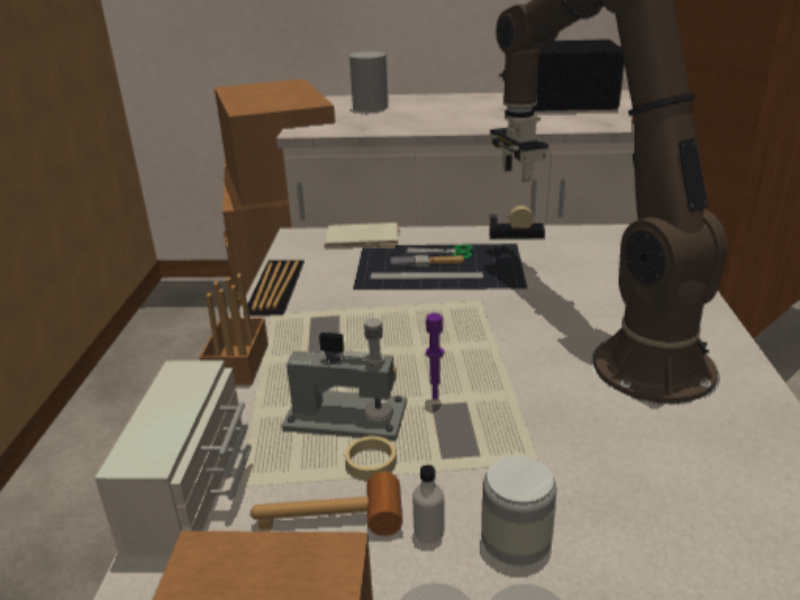

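The scene picture shows two plunger-shaped things: the grey steel one standing in the stand at (468,388), with the black latch bar at (432,418), and a purple one standing free at (478,345). The steel one in the stand's bore fits the description. The tape at (500,465) and the spares at (410,385) flank the stand. Next I plan the approach to a hover over the latch.

```bash
cat >> h.py <<'E'
def plan(target,yaw_deg,n):
    """rows (x,y,z mm, ax deg) to TCP target, final jaw heading = current + yaw (ccw +), tool pointing down"""
    p,M,s=pose(); d=(np.array(target)-p)/n*1000; a=-yaw_deg/n
    for i in range(n):
        print((M.T@d).round(1).tolist(),round(a,2)); M=M@R.from_euler('x',a,degrees=True).as_matrix()
E
python3 - <<'E'
from h import *
plan([.645,.164,.44],150,15)
im=get_image("scene"); f=im["frame"][200:300,225:345,::-1]
cv2.imwrite("pics/crop.png",cv2.resize(f,None,fx=6,fy=6,interpolation=cv2.INTER_CUBIC))
E
```

```text
[-2.4, 43.9, -35.1] -10.0
[-2.4, 49.3, -26.9] -10.0
[-2.4, 53.2, -18.0] -10.0
[-2.4, 55.5, -8.5] -10.0
[-2.4, 56.2, 1.3] -10.0
[-2.4, 55.1, 11.1] -10.0
[-2.4, 52.3, 20.5] -10.0
[-2.4, 48.0, 29.2] -10.0
[-2.4, 42.2, 37.1] -10.0
[-2.4, 35.1, 43.9] -10.0
[-2.4, 26.9, 49.3] -10.0
[-2.4, 18.0, 53.2] -10.0
[-2.4, 8.5, 55.5] -10.0
[-2.4, -1.3, 56.2] -10.0
[-2.4, -11.1, 55.1] -10.0
```

View pics/crop.png

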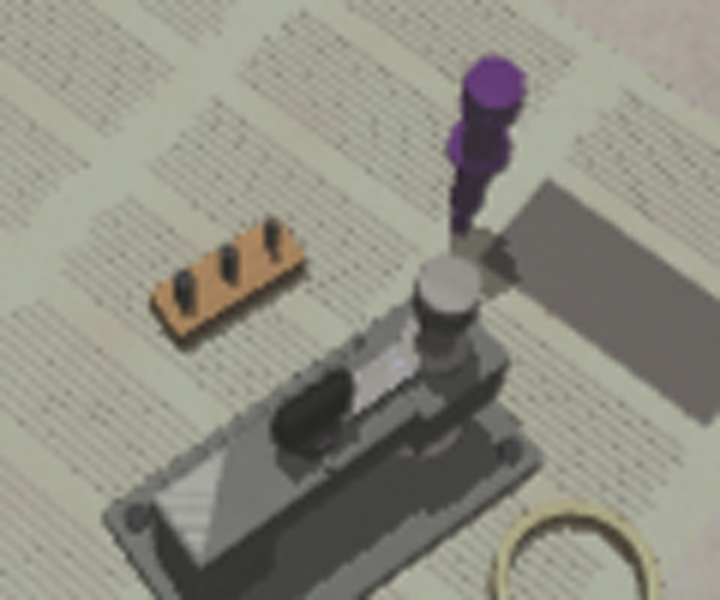

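The crop confirms it. The steel plunger head is at (448,290) in the stand's bore, the tongue at (385,375) reaches over its collar, and the black bar is at (313,410). The purple decoy at (492,100) stands apart. I'm moving to the hover.

Emit:
arm_command(motion=[[90, -2.4, 43.9, -35.1, -10, 0, 0], [90, -2.4, 49.3, -26.9, -10, 0, 0], [90, -2.4, 53.2, -18, -10, 0, 0], [90, -2.4, 55.5, -8.5, -10, 0, 0], [90, -2.4, 56.2, 1.3, -10, 0, 0]])

```text
clock: 1.78
position: [0.3769, -0.3278, 0.4171]
ee_rot: [0.231, 1.558, -0.232]
force: [2.0, -0.5, 0.4]
width: 0.977
```

Emit:
arm_command(motion=[[90, -2.4, 55.1, 11.1, -10, 0, 0], [90, -2.4, 52.3, 20.5, -10, 0, 0], [90, -2.4, 48, 29.2, -10, 0, 0], [90, -2.4, 42.2, 37.1, -10, 0, 0], [90, -2.4, 35.1, 43.9, -10, 0, 0]])

```text
clock: 2.4
position: [0.5113, -0.0812, 0.4291]
ee_rot: [-0.453, 1.522, 0.452]
force: [0.4, -0.3, -0.7]
width: 0.982
```

Emit:
arm_command(motion=[[90, -2.4, 26.9, 49.3, -10, 0, 0], [90, -2.4, 18, 53.2, -10, 0, 0], [90, -2.4, 8.5, 55.5, -10, 0, 0], [90, -2.4, -1.3, 56.2, -10, 0, 0], [90, -2.4, -11.1, 55.1, -10, 0, 0]])

```text
clock: 3.02
position: [0.6458, 0.1653, 0.4408]
ee_rot: [-1.12, 1.264, 1.119]
force: [1.0, -0.0, 0.5]
width: 0.978
```

Emit:
arm_command(motion=[[90, 0, 0, 0, 0, 0, 0], [90, 0, 0, 0, 0, 0, 0]])

```text
clock: 3.28
position: [0.645, 0.1637, 0.4403]
ee_rot: [-1.115, 1.268, 1.115]
force: [-0.5, -0.5, -0.6]
width: 0.979
```

```bash
cat >> h.py <<'E'
def wcloud():
    p,M,s=pose(); im=get_image("wrist"); K=np.array(im["K"]); z=im["range_z"]; v,u=np.indices(z.shape)
    c=np.stack([(u-K[0,2])/K[0,0]*z,(v-K[1,2])/K[1,1]*z,z],-1); T=np.array(im["tool_from_camera"])
    w=(c@T[:3,:3].T+T[:3,3])@M.T+p; w[z==0]=np.nan
    return im,w
E
python3 - <<'E'
from h import *
p,M,s=pose(); print(s["clock"],p.round(4),M.round(3).tolist(),s["joints"])
im,w=wcloud()
for t in("plunger_head","plunger_collar","latch_grip","bush","press"):
    for d in pinpoint("wrist",t)[:3]: print(t,np.round(d["point"],3),round(d["p"],2))
def fit(name,c,lo,hi,rad):
    m=(w[...,2]>lo)&(w[...,2]<hi)&(np.hypot(w[...,0]-c[0],w[...,1]-c[1])<rad)
    q=w[m]; 
    if len(q)<20: print(name,len(q));return
    r=cv2.minAreaRect(q[:,:2].astype(np.float32)*1000); print(name,len(q),np.median(q,0).round(4),r)
fit("bar",(.645,.164),.178,.2,.035); fit("head",(.566,.173),.21,.225,.03); fit("purple",(.461,.106),.15,.25,.04)
cv2.imwrite("pics/w1.png",im["frame"][...,::-1])
E
```

```text
3.275 [0.645  0.1637 0.4403] [[-0.001, -0.992, 0.127], [-0.001, 0.127, 0.992], [-1.0, 0.001, -0.001]] [ 0.10837246  0.58426375 -0.73746373  1.3659153   0.39121411  1.33961796
  0.80922131]
plunger_head [0.569 0.17  0.197] 0.84
plunger_collar [0.458 0.109 0.105] 0.94
latch_grip [0.646 0.162 0.173] 0.92
latch_grip [ 0.47   0.456 -0.002] 0.51
press [ 0.608  0.171 -0.003] 0.62
bar 767 [0.6447 0.1631 0.1847] ((645.9984130859375, 163.26333618164062), (13.642322540283203, 42.66423034667969), 82.46266174316406)
head 1752 [0.5673 0.1735 0.2162] ((567.6307373046875, 173.47711181640625), (31.033720016479492, 31.094980239868164), 25.037511825561523)
purple 0
```

View pics/w1.png

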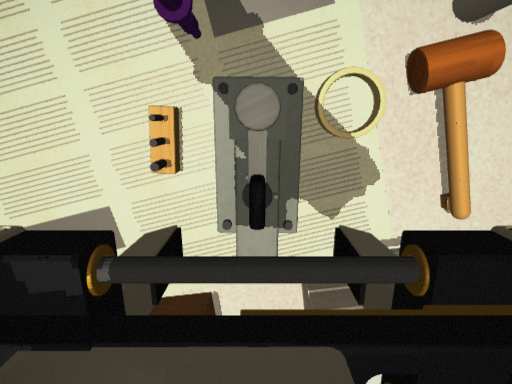

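The wrist view shows the bar at (257,203), aligned with the jaws, and the head at (257,107). The purple thing is far off at (175,10). The bar centre is (0.646, 0.163). I descend and grip.

Emit:
arm_command(motion=[[60, 45, -1, 0, 0, 0, 0], [60, 39, 0, 0, 0, 0, 0], [60, 20, 0, 0, 0, 0, 0], [60, 0, 0, 0, 0, 0, 0], [60, 0, 0, 0, 0, 0, 0]])

```text
clock: 4.2
position: [0.6464, 0.1642, 0.3384]
ee_rot: [-1.116, 1.264, 1.115]
force: [-0.5, -0.8, 0.5]
width: 0.654
```

Emit:
arm_command(motion=[[5, 0, 0, 0, 0, 0, 0], [5, 0, 0, 0, 0, 0, 0], [5, 0, 0, 0, 0, 0, 0], [5, 0, 0, 0, 0, 0, 0], [5, 0, 0, 0, 0, 0, 0]], newtons=25)

```text
clock: 4.82
position: [0.6459, 0.1634, 0.3367]
ee_rot: [-1.117, 1.267, 1.115]
force: [-3.4, -14.3, 7.7]
width: 0.157
```

Emit:
arm_command(motion=[[5, 0, 0, 0, 5, 0, 0], [5, 0, 0, 0, 6, 0, 0], [5, 0, 0, 0, 6, 0, 0], [5, 0, 0, 0, 6, 0, 0], [5, 0, 0, 0, 6, 0, 0]])

```text
clock: 5.45
position: [0.646, 0.1633, 0.3367]
ee_rot: [-0.73, 1.446, 0.729]
force: [-1.2, -0.9, 0.6]
width: 0.155
```

Emit:
arm_command(motion=[[5, 0, 0, 0, 6, 0, 0], [5, 0, 0, 0, 6, 0, 0], [5, 0, 0, 0, 6, 0, 0], [5, 0, 0, 0, 5, 0, 0], [5, 0, 0, 0, 0, 0, 0]])

```text
clock: 6.08
position: [0.6461, 0.1635, 0.3367]
ee_rot: [-0.422, 1.529, 0.42]
force: [1.4, -1.7, -0.3]
width: 0.15
```

Emit:
arm_command(motion=[[60, 0, 0, 0, 0, 0, 0], [60, 0, 0, 0, 0, 0, 0], [60, 0, 0, 0, 0, 0, 0], [60, 0, 0, 0, 0, 0, 0]])

```text
clock: 6.58
position: [0.6458, 0.164, 0.3367]
ee_rot: [-0.421, 1.53, 0.422]
force: [-0.2, -0.6, 0.6]
width: 0.537
```

Emit:
arm_command(motion=[[60, -30, 0, 0, 0, 0, 0], [60, -40, 0, 0, 0, 0, 0], [60, -40, 0, 0, 0, 0, 0], [60, 0, 0, 0, 0, 0, 0], [60, 0, 0, 0, 0, 0, 0]])

```text
clock: 7.2
position: [0.6458, 0.1639, 0.4462]
ee_rot: [-0.421, 1.53, 0.421]
force: [-0.5, -0.3, -0.2]
width: 0.654
```

```bash
cat > m.py <<'E'
from h import *
p,M,s=pose(); print(s["clock"],p.round(4),M.round(3).tolist(),s["joints"][6],s["force"])
im,w=wcloud()
def fit(name,c,lo,hi,rad):
    m=(w[...,2]>lo)&(w[...,2]<hi)&(np.hypot(w[...,0]-c[0],w[...,1]-c[1])<rad)
    q=w[m]
    if len(q)<20: print(name,len(q));return
    print(name,len(q),np.median(q,0).round(4),cv2.minAreaRect(q[:,:2].astype(np.float32)*1000))
fit("bar",(.645,.164),.178,.2,.035); fit("head",(.5676,.1735),.205,.26,.025); fit("collar",(.5676,.1735),.137,.152,.025)
E
cat > m1.py <<'E'
exec(open("m.py").read())
cv2.imwrite("pics/w2.png",im["frame"][...,::-1])
plan([.5676,.1735,p[2]],0,2)
E
python3 m1.py
```

```text
7.2 [0.6458 0.1639 0.4462] [[-0.0, -0.512, 0.859], [-0.0, 0.859, 0.512], [-1.0, -0.0, -0.001]] 0.0035566297576473745 [-0.49781261 -0.27185444 -0.16338167]
bar 745 [0.646  0.165  0.1848] ((646.5925903320312, 163.7301025390625), (14.079828262329102, 43.12821960449219), 14.405162811279297)
head 1619 [0.5686 0.1753 0.2161] ((567.8427734375, 174.14578247070312), (31.4428653717041, 31.549718856811523), 33.05471420288086)
collar 436 [0.5752 0.1831 0.1403] ((571.9602661132812, 179.22796630859375), (21.24383544921875, 35.13817596435547), 50.71882247924805)
[-0.3, 24.2, -31.0] 0.0
[-0.3, 24.2, -31.0] 0.0
```

View pics/w2.png

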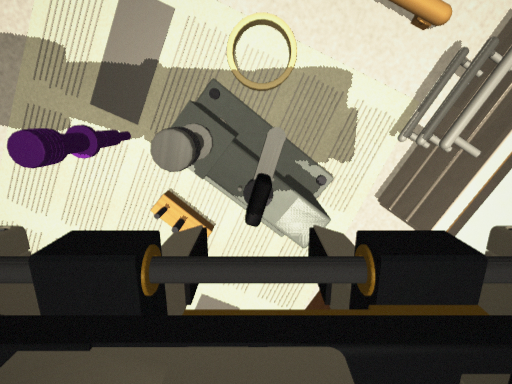

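The bar has turned 68.1° (1.19 rad), so the latch is open. In the picture the tongue (270,150) is clear of the collar (200,140). Next I move over the head at (0.5677, 0.1738).

Emit:
arm_command(motion=[[65, 0, 24.2, -31, 0, 0, 0], [65, 0, 24.2, -31, 0, 0, 0], [65, 0, 0, 0, 0, 0, 0], [65, 0, 0, 0, 0, 0, 0]])

```text
clock: 7.75
position: [0.5683, 0.1733, 0.4461]
ee_rot: [-0.421, 1.53, 0.42]
force: [0.9, 0.1, -0.4]
width: 0.705
```

```bash
python3 m.py; python3 -c "
from h import *
plan([.5677,.1738,.360],0,3)"
```

```text
7.75 [0.5683 0.1733 0.4461] [[-0.001, -0.512, 0.859], [-0.001, 0.859, 0.512], [-1.0, -0.0, -0.001]] -0.04847762232079167 [ 0.87239267  0.11376709 -0.40877323]
bar 0
head 1373 [0.5665 0.1757 0.2161] ((567.1912841796875, 174.3543243408203), (31.42306137084961, 30.993043899536133), 25.050643920898438)
collar 411 [0.5613 0.183  0.1402] ((564.1497192382812, 180.15936279296875), (34.85102081298828, 21.058032989501953), 29.43731689453125)
[28.7, 0.3, -0.1] 0.0
[28.7, 0.3, -0.1] 0.0
[28.7, 0.3, -0.1] 0.0
```

Emit:
arm_command(motion=[[65, 30, 1, 0, 0, 0, 0], [65, 35, 0, 0, 0, 0, 0], [65, 21, 0, 0, 0, 0, 0], [65, 0, 0, 0, 0, 0, 0]])

```text
clock: 8.3
position: [0.5678, 0.1739, 0.3586]
ee_rot: [-0.421, 1.533, 0.421]
force: [-1.0, -0.1, 0.9]
width: 0.711
```

Emit:
arm_command(motion=[[25, 0, 0, 0, 0, 0, 0], [25, 0, 0, 0, 0, 0, 0], [25, 0, 0, 0, 0, 0, 0], [25, 0, 0, 0, 0, 0, 0], [25, 0, 0, 0, 0, 0, 0]], newtons=20)

```text
clock: 8.93
position: [0.5673, 0.1745, 0.3612]
ee_rot: [-0.421, 1.529, 0.421]
force: [-2.1, -1.7, 5.7]
width: 0.347
```

Emit:
arm_command(motion=[[25, 0, 0, 0, 0, 0, 0], [25, 0, 0, 0, 0, 0, 0]])

```text
clock: 9.18
position: [0.5673, 0.1745, 0.3612]
ee_rot: [-0.421, 1.529, 0.421]
force: [-2.9, -2.2, 5.4]
width: 0.346
```

```bash
python3 -c "
from h import *
p,M,s=pose();print(p.round(4),s['force'],s['ft_torque'],s['width']*91.8,(M.T@np.array(s['force'])).round(1))"
```

```text
[0.5673 0.1745 0.3612] [-2.87201322 -2.20878371  5.44327652] [-0.37555947  0.51911332 -0.01014438] 31.791236744111437 [-5.4 -0.4 -3.6]
```

The grip is on the head at 31.8 mm, with a 3.6 N side load along tool −z. I lift a little, easing that way.

Emit:
arm_command(motion=[[25, -2, 0, -0.5, 0, 0, 0], [25, -3, 0, 0, 0, 0, 0], [25, -3, 0, 0, 0, 0, 0], [25, 0, 0, 0, 0, 0, 0]], newtons=30)

```text
clock: 9.68
position: [0.567, 0.1743, 0.3689]
ee_rot: [-0.421, 1.529, 0.421]
force: [1.1, 0.8, -4.3]
width: 0.341
```

```bash
python3 -c "
from h import *
p,M,s=pose();print(p.round(4),s['force'],s['ft_torque'],s['width']*91.8,(M.T@np.array(s['force'])).round(1))"
```

```text
[0.567  0.1743 0.3689] [ 1.13077103  0.75440425 -4.3149009 ] [ 0.13831773 -0.31389623  0.01754918] 31.2898761930314 [4.3 0.1 1.4]
```

Emit:
arm_command(motion=[[25, -4, 0, 0.1, 0, 0, 0], [25, -5, 0, 0, 0, 0, 0], [25, -5, 0, 0, 0, 0, 0], [25, -5, 0, 0, 0, 0, 0], [25, -3, 0, 0, 0, 0, 0]])

```text
clock: 10.3
position: [0.567, 0.1744, 0.3912]
ee_rot: [-0.421, 1.529, 0.421]
force: [-0.5, 0.6, -4.3]
width: 0.342
```

Emit:
arm_command(motion=[[25, 0, 0, 0, 0, 0, 0], [25, 0, 0, 0, 0, 0, 0], [25, 0, 0, 0, 0, 0, 0], [25, 0, 0, 0, 0, 0, 0]])

```text
clock: 10.8
position: [0.567, 0.1744, 0.3906]
ee_rot: [-0.421, 1.53, 0.421]
force: [0.6, 0.5, -4.7]
width: 0.342
```

```bash
cat > f.py <<'E'
from h import *
p,M,s=pose();print(p.round(4),s['force'],s['ft_torque'],s['width']*91.8,(M.T@np.array(s['force'])).round(1))
fs=[]
for c in("side","scene"):
    im=get_image(c)
    for t in("plunger_head","plunger_collar","latch_grip","bush"):
        for d in pinpoint(c,t)[:2]: print(c,t,np.round(d["point"],3),round(d["p"],2))
    u,v=proj(im,[.5676,.174,.17]).astype(int); fs.append(cv2.resize(im["frame"][v-40:v+40,u-40:u+40,::-1],(400,400),interpolation=cv2.INTER_CUBIC))
cv2.imwrite("pics/f.png",np.hstack(fs))
E
python3 f.py
```

```text
[0.567  0.1744 0.3906] [ 0.58282272  0.4832816  -4.67354087] [ 0.07434561 -0.27569323 -0.02941741] 31.428703181762458 [4.7 0.1 0.7]
side plunger_head [0.565 0.176 0.235] 0.71
side plunger_head [0.458 0.107 0.175] 0.56
side plunger_collar [0.458 0.106 0.108] 0.63
side plunger_collar [0.568 0.176 0.164] 0.59
side latch_grip [0.565 0.174 0.135] 0.72
side latch_grip [0.642 0.165 0.178] 0.65
side bush [0.567 0.173 0.134] 0.58
scene bush [0.564 0.174 0.136] 0.96
scene bush [0.646 0.164 0.172] 0.7
```

View pics/f.png

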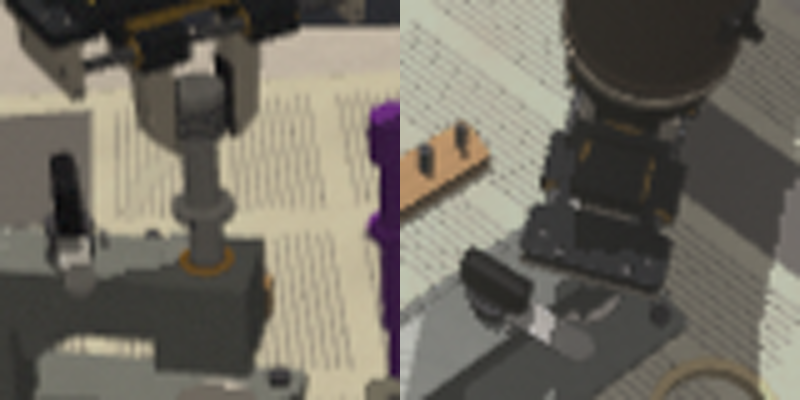

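The side crop shows the plunger held upright with its head at (200,110), its collar at (205,205) about 30 mm above the brass bush (207,262), and the latch open. Side load is under 1 N. I'm handing in.

```bash
python3 -c "
from h import *
print(arm.sign_off())"
```

```text
the job is handed in; nothing more can be done
None
```

The job is handed in: the latch is open, and the arm is holding the steel plunger about 30 mm up, still partly in its bush. The hand-in gave no verdict.

- **Latch:** I turned the knob about 52° clockwise and let go, and the spring carried it on. The wrist camera then measured 68° (1.19 rad), which is open. The last picture still shows it open.
- **Plunger:** I gripped it by the head at 30 N. The arm rose 29.4 mm after gripping, and the side camera put the collar about 31 mm above the bush.
- **Loads:** At the end the side force was about 0.7 N and the downward force about 4.7 N, which fits the plunger's weight. When the jaws first closed on the head there was a 3.6 N side load, which I eased off.
- **Checks that disagreed or were not made:** The side network's top answers for "latch_grip" and "plunger_collar" were wrong: one pointed at the bush, the other at the purple look-alike. The correct points came second. I could not make out the dark ring in the picture, so the height rests on the arm's travel and the collar measurement. I did not re-measure the other things on the table, but the arm felt no unexpected contact.

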